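# Nest the rinsing beakers and line up the jars

## Robot

A 6-joint arm with a two-finger parallel gripper is mounted at the origin on the work surface. World frame = base frame: x ahead of the robot, y to its left, z up, the work surface at z = 0. Lengths are in m, angles in rad, forces in N, time in s.
With the tool pointing down it reaches from about 0.425 to 0.95 m from the base axis. Payload 3.5 kg.
Tool frame: the origin (TCP) lies on the centre line of the jaws, within the pads' length; the fingertips stand 19 mm ahead of it and the grasp point (between the pads) is the TCP; z points along the fingers, y is the line along which they close (so a half turn about z gives the same grasp; the last joint's range is limited). The gripper opens to 85 mm and grips with 20 to 120 N. Pads are 22 mm wide; open, the fingers measure 114 mm over their backs; the gripper's body (76 mm by 85 mm) begins 54 mm behind the grasp point. The pads swing forward as they close: fully open they stand 13 mm farther back than shut.
Start: joints at [-1.326, 0.286, 1.577, -0, 1.279, -0.15], TCP at [0.26, -0.623, 0.25] pointing down, gripper open.
Joint ranges: [-2.77, 2.77], [-0.9, 2.22], [0.21, 2.48], [-1.53, 4.67], [0.24, 2.81], [-2.84, 2.84]. Speed limits (rad/s): [2.79, 2.79, 3.14, 3.14, 3.14, 3.14].

## Interface

Orientations are given as a unit quaternion [x, y, z, w].
In Python, from plant import ctrl, imaging gives the robot as it stands. The module is installed in compiled form; this text tells all that it offers.
- The arm moves only by the shell command python3 -m handwheel 'ROWS' [OPENING] [FORCE]. ROWS is JSON, one flat list of numbers, 6 for each row, row after row: the shift along the world's x, y, z in units of 150 mm (1.0 is 150 mm), then the turn, a rotation vector about the world's x, y, z in units of 90 degrees (1.0 is 90 degrees). In form: [tx, ty, tz, rx, ry, rz, tx, ty, tz, rx, ry, rz, ...]. A call has 1 to 5 rows; each row shifts and turns the commanded pose from where the row before left it; what a row does not reach is not made up. A row lasts 1/12 s, in which the tool goes at most 41.7 mm and 7.16 degrees, less where a joint would pass 70% of its speed; a pose out of reach is approached as far as the arm can. A call with a number of a shift or a turn outside -1 to 1 is refused whole. A call with a gripper value outside its range is refused whole. OPENING is the opening, from 0 (shut) to 1 (fully open), set as the call begins (- or left out, the last holds). The fingers move at their own pace and stop on an object; FORCE is the grip in N (left out, the last holds). Time passes only in rows, so rows that do not move let the fingers close. It gives the time, the measured TCP pose, the force, the opening and the grip force at its end, in the units of the state.
- ctrl.get_state(): the state, without advancing time (a new reading comes with each control period).
- imaging.read_camera(name): name is "scene" or "top"; returns (picture, depth): 384x512x3 uint8, blue, green, red; 384x512 float32, m along the optical axis (not along the pixel's ray), 0 where there is no reading.
- imaging.get_calibration(name): a dict with "fovy" (degrees; the focal length in pixels is half the picture's height over the tangent of half this angle, whatever the lens; pixels are square), "cx", "cy" (the principal point, pixels), "R" (3x3) and "t" (3): a world point X has camera coordinates R X + t. Camera axes: x right, y down, z forward; pixel columns grow to the right and rows downward; lengths in m; the calibration is good to about 2 mm. A picture is of the moment at which its call begins. get_calibration takes no time and is no camera call.
- ctrl.sign_off(): hands the job in; it is judged then, once.
The state is a dict: "time": time; "qpos": joint angles; "dq": joint speeds; "joint_efforts": joint torques, N m; "eef_pos": TCP position; "tcp_rot": TCP orientation; "contact_force": force on the tool from outside, world axes, zero at the start; "wrist_torque": the same for the moment, N m; "opening": opening from 0.0 (shut) to 1.0 (fully open); "finger_force": force on a finger pad.
Only numpy, scipy, OpenCV 4.12 (cv2) and the standard library are available. Lean on these libraries where they do the work, as an engineer would, in place of code of your own. Each camera call takes 0.05 s, during which the arm holds its last target. There are 200 camera calls.

## Task

Clear the watch-cleaning bench: nest the steel rinsing beakers in size order, upright and fully down, inside one another in the wide steel pot (the thin one that may have been left in the pot has to come out first; the rubber mat is free for it). Also stand every lidded jar upright on the low aluminium riser, in one straight row along the middle of its length. Leave the other things on the bench where they are.

Things in the scene. Friction and masses are not known exactly. Their poses are not given: they have to be found in the camera images.
- pot: wide low stainless pot, round with straight sides, outer diameter 100 mm, 45 mm tall, wall 3 mm, floor 5 mm thick, about 0.7 kg, loose, stands on the bench; origin at the centre of its underside, z up
- beaker_1: largest beaker: plain steel, round, open top, tapered, wall 2.5 mm, floor 4 mm thick; origin at the centre of its underside, z up. Outer diameter 62 mm at the foot, 69 mm at the rim, 60 mm tall. Once nested, a beaker's rim is about 24 mm above that of the next larger size
- beaker_2: second beaker, narrower and taller: plain steel, round, open top, tapered, wall 2.5 mm, floor 4 mm thick; origin at the centre of its underside, z up. Outer diameter 49 mm at the foot, 56 mm at the rim, 80 mm tall. Fits in beaker_1 with about 4 mm all round at the floor (8 mm at the mouth); beakers may be absent (at most one)
- beaker_3: third beaker: plain steel, round, open top, tapered, wall 2.5 mm, floor 4 mm thick; origin at the centre of its underside, z up. Outer diameter 37 mm at the foot, 43 mm at the rim, 100 mm tall. Fits in beaker_2 with about 3.5 mm all round at the floor (7 mm at the mouth)
- beaker_4: thinnest and tallest beaker: plain steel, round, open top, tapered, wall 2.5 mm, floor 4 mm thick; origin at the centre of its underside, z up. Outer diameter 26 mm at the foot, 31 mm at the rim, 120 mm tall. Fits in beaker_3 with about 3 mm all round at the floor (6 mm at the mouth). If present it starts standing on the floor of the pot; it tips over easily
- mat: thin square black rubber mat fixed flat on the bench, 90 x 90 mm, 2 mm thick, bare at the start; origin at the centre of its underside
- riser: low fixed aluminium riser (platform), top 120 mm deep (its x) by 320 mm long (its y), top surface 20 mm above its origin; origin on the bench under its centre, z up. The row runs along its y axis through the middle (x = 0)
- jar_1: low clear glass parts jar with a black screw lid, all jars alike (two to four are present): 60 mm diameter, the lid 61 mm from 26 mm up to the flat top at 40 mm; about 0.18 kg; origin at the centre of its underside, z up
- jar_2: low clear glass parts jar with a black screw lid, all jars alike (two to four are present): 60 mm diameter, the lid 61 mm from 26 mm up to the flat top at 40 mm; about 0.18 kg; origin at the centre of its underside, z up
- jar_3: low clear glass parts jar with a black screw lid, all jars alike (two to four are present): 60 mm diameter, the lid 61 mm from 26 mm up to the flat top at 40 mm; about 0.18 kg; origin at the centre of its underside, z up
- jar_4: low clear glass parts jar with a black screw lid, all jars alike (two to four are present): 60 mm diameter, the lid 61 mm from 26 mm up to the flat top at 40 mm; about 0.18 kg; origin at the centre of its underside, z up
- loupe: bystander: black eye loupe, 36 mm diameter, 34 mm tall; origin at the centre of its underside
- screwdriver: bystander: screwdriver lying on the bench, 120 mm long along its x, origin under its middle
- oil_bottle: bystander: green glass bottle, 44 mm diameter, 85 mm tall; origin at the centre of its underside
- dust_bell: bystander: glass dust bell with a ball knob, 100 mm diameter, 81 mm tall; origin at the centre of its underside

How it is judged:
At the end, for the whole second after the job is handed in: Beakers upright, seated in size order inside one another in the pot (neighbours: centres within 11 mm, undersides at most 12 mm apart; pot upright, centres within 40 mm). Jars upright on the riser, within 15 mm of its middle line, 145 mm of its centre. All at rest, let go (horizontal distance between each of beaker_1, beaker_2, beaker_3, beaker_4 and pot below 0.04 m and z of beaker_1 in the frame of pot between 0.001 and 0.035 m and angle between each of beaker_1, beaker_2, beaker_3, beaker_4's own z axis and vertical below 0.12 rad and linear speed of each of beaker_1, beaker_2, beaker_3, beaker_4, jar_1, jar_2, jar_3, jar_4 below 0.03 m/s and horizontal distance between beaker_2 and beaker_1 below 0.011 m and z of beaker_2 in the frame of beaker_1 between 0.001 and 0.012 m and horizontal distance between beaker_3 and beaker_1 below 0.018 m and z of beaker_3 in the frame of beaker_1 between 0.001 and 0.02 m and horizontal distance between beaker_4 and beaker_1 below 0.025 m and z of beaker_4 in the frame of beaker_1 between 0.001 and 0.028 m and z of beaker_2 in the frame of pot between 0.001 and 0.035 m and horizontal distance between beaker_3 and beaker_2 below 0.011 m and z of beaker_3 in the frame of beaker_2 between 0.001 and 0.012 m and horizontal distance between beaker_4 and beaker_2 below 0.018 m and z of beaker_4 in the frame of beaker_2 between 0.001 and 0.02 m and z of beaker_3 in the frame of pot between 0.001 and 0.035 m and horizontal distance between beaker_4 and beaker_3 below 0.011 m and z of beaker_4 in the frame of beaker_3 between 0.001 and 0.012 m and z of beaker_4 in the frame of pot between 0.001 and 0.035 m and angle between each of pot, jar_1, jar_2, jar_3, jar_4's own z axis and vertical below 0.1 rad and height (world z) of pot below 0.01 m and x of jar_1 in the frame of riser between -0.015 and 0.015 m and y of jar_1 in the frame of riser between -0.145 and 0.145 m and z of jar_1 in the frame of riser between 0.015 and 0.026 m and x of jar_2 in the frame of riser between -0.015 and 0.015 m and y of jar_2 in the frame of riser between -0.145 and 0.145 m and z of jar_2 in the frame of riser between 0.015 and 0.026 m and x of jar_3 in the frame of riser between -0.015 and 0.015 m and y of jar_3 in the frame of riser between -0.145 and 0.145 m and z of jar_3 in the frame of riser between 0.015 and 0.026 m and x of jar_4 in the frame of riser between -0.015 and 0.015 m and y of jar_4 in the frame of riser between -0.145 and 0.145 m and z of jar_4 in the frame of riser between 0.015 and 0.026 m); the robot touches nothing.
It fails at once if the loupe is pushed more than 30 mm (distance of loupe from where it was at the start of the episode above 0.03 m).
It fails at once if the screwdriver is pushed more than 40 mm (distance of screwdriver from where it was at the start of the episode above 0.04 m).
It fails at once if the oil bottle is pushed more than 30 mm (distance of oil_bottle from where it was at the start of the episode above 0.03 m).
It fails at once if the dust bell is pushed more than 30 mm (distance of dust_bell from where it was at the start of the episode above 0.03 m).
Of beaker_1, beaker_2, beaker_3, beaker_4 only 3 to 4 are there at a start; the rules pass over those that are not, and their reading is None.
Of jar_1, jar_2, jar_3, jar_4 only 2 to 4 are there at a start; the rules pass over those that are not, and their reading is None.
At some moment in a run one of jar_1, jar_2, jar_3, jar_4, beaker_1 may be knocked a few centimetres aside while the robot is not near it.
It also fails if it takes over 210 s, if anything falls off the work surface, if the arm or the gripper's body presses on something with over 40 N, if the wrist force passes 120 N, or if a joint passes its speed limit or range.

## Working session

There is one attempt and no reset: what is moved stays moved. The work goes in short steps, Python scripts to look and compute and a shell command to move; the robot and the scene stay as the last step left them, time stands still between calls to the robot, and variables do not carry over. Pictures are saved under pics/ and viewed, at most 14 in all, crops included, and the job is handed in when it is done.

```bash
mkdir -p pics; cat > h.py <<'E'
import numpy as np,cv2
from plant import ctrl,imaging
def K(n):
    c=imaging.get_calibration(n); f=192/np.tan(np.radians(c["fovy"])/2); return c,f
def cloud(n,d):
    c,f=K(n); v,u=np.mgrid[:384,:512]
    P=np.stack([(u-c["cx"])*d/f,(v-c["cy"])*d/f,d],-1)
    return (P-np.array(c["t"]))@np.array(c["R"])
def look(n):
    im,d=imaging.read_camera(n); W=cloud(n,d); W[d==0]=np.nan; return im,d,W
E
python3 - <<'E'
from h import *
for n in("top","scene"):
    im,d,W=look(n); cv2.imwrite(f"pics/{n}0.png",im); c,f=K(n); np.save(f"{n}0.npy",W)
    print(n,f,c["cx"],c["cy"],-np.array(c["R"]).T@np.array(c["t"]))
im=cv2.vconcat([cv2.resize(cv2.imread("pics/top0.png"),(800,600))]);cv2.imwrite("pics/top0b.png",im)
s=ctrl.get_state();print(s)
E
```

```text
top 438.34318851092746 255.09215403098014 194.14149874790388 [ 0.44322112 -0.01776358  1.24066444]
scene 405.0739067783866 255.87560997955677 195.20114694152886 [ 1.0036672  -0.71682036  0.66778233]
{'time': 0.1, 'qpos': array([-1.32600622e+00,  2.87109427e-01,  1.57803174e+00, -2.48351925e-05,
        1.27862393e+00, -1.50019144e-01]), 'dq': array([ 0.00052431, -0.00110897, -0.00478248,  0.00030231,  0.00063257,
       -0.00035234]), 'joint_efforts': array([ 1.05020008e-03, -4.07292473e+01, -2.93699616e+01, -1.50714736e-04,
        3.41941726e-03,  4.43329666e-07]), 'eef_pos': array([ 0.25949976, -0.6225187 ,  0.24906328]), 'tcp_rot': array([ 9.80577615e-01,  1.96128427e-01, -6.33259902e-05, -1.08443948e-03]), 'contact_force': array([-0.18934029,  0.38608184, -0.29019436]), 'wrist_torque': array([ 0.04100144, -0.00230039, -0.00742542]), 'finger_force': 0.0, 'opening': 0.99919514902194}
```

View pics/top0b.png

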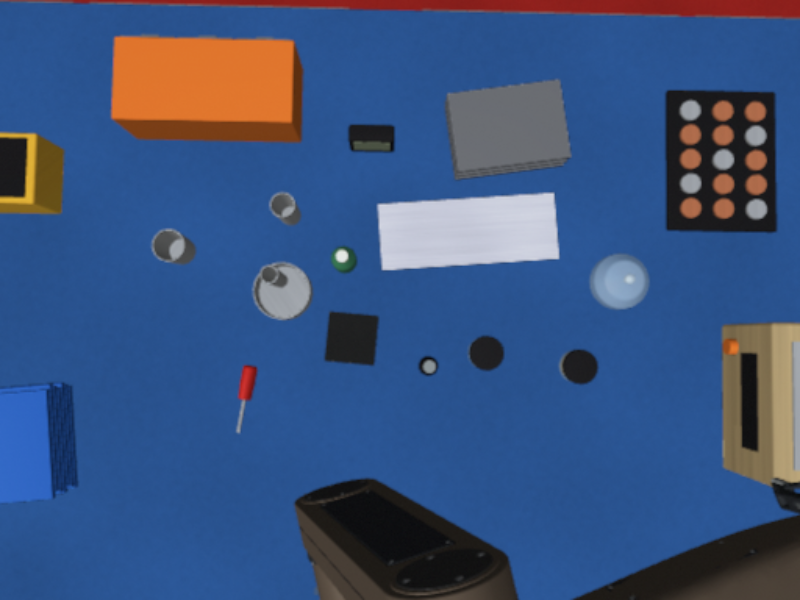

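View pics/scene0.png

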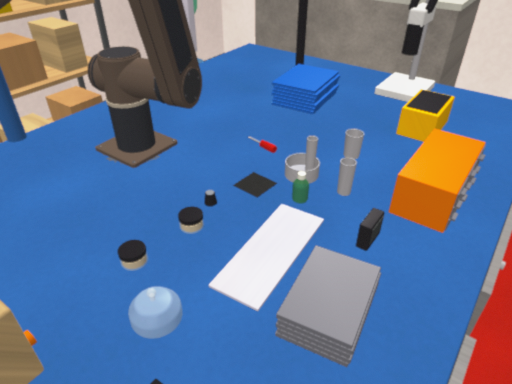

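The top view (800-px wide copy) shows a pot at (282,291) with the thin beaker standing in it at (270,272). Two other beakers stand at (172,246) and (283,207). There are two jars at (486,352) and (579,366), the riser is at (468,231) and the mat at (352,338). The bystanders are the loupe at (428,366), the bottle at (343,259), the screwdriver at (245,395) and the bell at (619,281). The scene view agrees with this.

```bash
cat >> h.py <<'E'
def blob(W,x,y,r,zmin,zmax=1):
    P=W.reshape(-1,3); P=P[np.isfinite(P[:,0])]
    return P[(np.hypot(P[:,0]-x,P[:,1]-y)<r)&(P[:,2]>zmin)&(P[:,2]<zmax)]
def circ(P):
    (x,y),r=cv2.minEnclosingCircle(P[:,:2].astype(np.float32)); return np.round([x,y,2*r,np.median(P[:,2]),len(P)],4)
E
python3 - <<'E'
from h import *
W=np.load("top0.npy");S=np.load("scene0.npy")
for n,u,v in [("bA",172,246),("bB",283,207),("pot",282,291),("thin",270,272),("j1",486,352),("j2",579,366),("loupe",428,366),("bottle",343,259),("mat",352,338),("riser",468,231),("sd",245,395),("bell",619,281)]:
    i,j=int(v/1.5625),int(u/1.5625); p=W[i,j]; r=.05
    out=[]
    for w in(W,S):
        P=blob(w,p[0],p[1],.075,.004)
        top=np.percentile(P[:,2],98) if len(P) else 0
        T=P[P[:,2]>top-.006]; out+= [circ(T) if len(T)>2 else None]
    print(n,p.round(3),*out)
# riser rectangle
P=blob(W,*W[148,299][:2],.2,.014,.026);print(cv2.minAreaRect(P[:,:2].astype(np.float32)))
P=blob(W,*W[216,225][:2],.1,-.01,.01);print(np.median(P[:,2]))
# table map of heights
P=blob(W,.6,0,.6,.02,.15);
E
```

```text
bA [0.604 0.378 0.002] [5.955e-01 3.599e-01 5.700e-02 7.850e-02 7.700e+01] [5.979e-01 3.604e-01 6.220e-02 7.870e-02 8.000e+01]
bB [0.676 0.177 0.021] [6.634e-01 1.647e-01 4.300e-02 9.870e-02 5.500e+01] [6.644e-01 1.642e-01 4.570e-02 9.870e-02 7.900e+01]
pot [ 0.526  0.179 -0.002] [5.438e-01 1.791e-01 3.120e-02 1.238e-01 4.300e+01] [5.456e-01 1.779e-01 3.600e-02 1.234e-01 5.600e+01]
thin [0.553 0.19  0.072] [5.438e-01 1.791e-01 3.120e-02 1.238e-01 4.200e+01] [5.456e-01 1.779e-01 3.600e-02 1.235e-01 5.400e+01]
j1 [ 0.422 -0.188  0.038] [ 4.194e-01 -1.894e-01  6.070e-02  3.990e-02  3.020e+02] [ 4.218e-01 -1.916e-01  6.530e-02  4.030e-02  3.230e+02]
j2 [ 0.4   -0.35   0.039] [ 3.985e-01 -3.541e-01  6.060e-02  3.990e-02  3.020e+02] [ 3.985e-01 -3.538e-01  6.510e-02  4.020e-02  4.410e+02]
loupe [ 0.396 -0.084  0.034] [ 3.945e-01 -8.870e-02  2.560e-02  3.360e-02  6.000e+01] [ 3.941e-01 -9.010e-02  2.940e-02  3.490e-02  5.300e+01]
bottle [0.577 0.064 0.086] [5.806e-01 6.520e-02 2.140e-02 8.440e-02 5.100e+01] [5.816e-01 6.430e-02 2.300e-02 8.530e-02 4.200e+01]
mat [0.443 0.05  0.001] [4.429e-01 5.130e-02 1.458e-01 4.800e-03 1.810e+02] [4.360e-01 5.300e-02 1.247e-01 4.600e-03 9.700e+01]
riser [ 0.64  -0.155  0.02 ] [ 6.399e-01 -1.546e-01  1.499e-01  2.040e-02  1.351e+03] [ 6.396e-01 -1.547e-01  1.499e-01  2.060e-02  2.149e+03]
sd [0.34  0.238 0.018] [3.602e-01 2.319e-01 5.900e-02 2.430e-02 1.080e+02] [3.619e-01 2.308e-01 6.020e-02 2.500e-02 5.000e+01]
bell [ 0.552 -0.418  0.049] [ 5.511e-01 -4.292e-01  1.810e-02  7.780e-02  3.700e+01] [ 5.546e-01 -4.300e-01  1.820e-02  7.810e-02  7.100e+01]
((0.6528949737548828, -0.16911858320236206), (0.306430459022522, 0.33985811471939087), 50.163917541503906)
-0.0001761766083475311
```

```bash
cat >> h.py <<'E'
from scipy.optimize import least_squares
def rimfit(P,r):
    q=least_squares(lambda c:np.hypot(P[:,0]-c[0],P[:,1]-c[1])-r,P[:,:2].mean(0),loss="soft_l1",f_scale=.002); return q.x.round(4),round(float(np.std(q.fun)),4),len(P)
E
python3 - <<'E'
from h import *
for n in("top","scene"):
    W=np.load(n+"0.npy")
    for nm,x,y,z,r in[("pot",.527,.173,.045,.0485),("b2",.597,.36,.08,.02675),("b3",.664,.1645,.1,.0203),("b4",.5445,.1785,.125,.0142)]:
        P=blob(W,x,y,r+.012,z-.005,z+.004)
        if nm=="pot": P=P[np.hypot(P[:,0]-.5445,P[:,1]-.1785)>.022]
        print(n,nm,rimfit(P,r))
    im=cv2.imread(f"pics/{n}0.png"); 
    m=(im.min(-1)>110)&(abs(W[...,2]-.02)<.006)&(abs(W[...,0]-.64)<.12)&(abs(W[...,1]+.155)<.22)
    print(n,"riser",cv2.minAreaRect(W[m][:,:2].astype(np.float32)))
    m=(im.max(-1)<60)&(abs(W[...,2])<.008)&(abs(W[...,0]-.443)<.07)&(abs(W[...,1]-.05)<.07)
    print(n,"mat",cv2.minAreaRect(W[m][:,:2].astype(np.float32)))
E
```

```text
top pot (array([0.5228, 0.1715]), 0.001, 124)
top b2 (array([0.5946, 0.3592]), 0.001, 81)
top b3 (array([0.6633, 0.1651]), 0.0009, 54)
top b4 (array([0.5437, 0.1796]), 0.0007, 35)
top riser ((0.6377170085906982, -0.1568523794412613), (0.12028615921735764, 0.3192991018295288), 4.759273529052734)
top mat ((0.4428638815879822, 0.051473889499902725), (0.0866595059633255, 0.08685436844825745), 85.2907485961914)
scene pot (array([0.5236, 0.1708]), 0.0017, 139)
scene b2 (array([0.5952, 0.3584]), 0.0019, 81)
scene b3 (array([0.6641, 0.1641]), 0.0014, 76)
scene b4 (array([0.5452, 0.1786]), 0.0016, 47)
scene riser ((0.6388750076293945, -0.15672804415225983), (0.12086975574493408, 0.32242676615715027), 4.851388931274414)
scene mat ((0.44315677881240845, 0.051261819899082184), (0.08341334015130997, 0.08448673039674759), 84.85502624511719)
```

```bash
python3 -m handwheel '[0.22,0.15,0,0,0,0,0.22,0.15,0,0,0,0,0.22,0.15,0,0,0,0,0.22,0.15,0,0,0,0,0.22,0.15,0,0,0,0]' 1 30
for i in 1 2 3 4; do python3 -m handwheel '[0.04,0.23,0,0,0,0,0.04,0.23,0,0,0,0,0.04,0.23,0,0,0,0,0.04,0.23,0,0,0,0,0.04,0.23,0,0,0,0]'; done
python3 -m handwheel '[0,0,0,0,0,0,0,0,0,0,0,0]'
python3 - <<'E'
from h import *
s=ctrl.get_state();print(s["qpos"])
im,d,W=look("top");cv2.imwrite("pics/t1.png",im)
m=(im.max(-1)<50)&(abs(W[...,2]-.04)<.006)
n,l,st,c=cv2.connectedComponentsWithStats(m.astype(np.uint8))
for k in range(1,n):
    if st[k,4]>80: print(st[k],W[l==k].mean(0))
E
```

```text
time: 0.52
eef_pos: [0.4257, -0.5091, 0.2497]
tcp_rot: [0.981, 0.196, -0.0, -0.001]
contact_force: [1.1, -1.2, 1.0]
opening: 0.998
finger_force: 0.0
time: 0.93
eef_pos: [0.4545, -0.3361, 0.2496]
tcp_rot: [0.981, 0.196, -0.0, -0.001]
contact_force: [1.1, -0.4, 1.1]
opening: 0.995
finger_force: 0.0
time: 1.35
eef_pos: [0.4843, -0.1637, 0.2499]
tcp_rot: [0.981, 0.196, -0.0, -0.0]
contact_force: [0.9, -0.1, -0.9]
opening: 0.998
finger_force: 0.0
time: 1.77
eef_pos: [0.5143, 0.0087, 0.25]
tcp_rot: [0.981, 0.196, -0.0, -0.0]
contact_force: [0.3, 0.2, -0.2]
opening: 0.998
finger_force: 0.0
time: 2.18
eef_pos: [0.5443, 0.1812, 0.2498]
tcp_rot: [0.981, 0.196, -0.0, 0.0]
contact_force: [1.0, -0.6, -0.3]
opening: 0.998
finger_force: 0.0
time: 2.35
eef_pos: [0.5442, 0.181, 0.2496]
tcp_rot: [0.98, 0.198, -0.001, 0.0]
contact_force: [0.6, -0.3, -0.4]
opening: 1.001
finger_force: 0.0
[ 1.44334677e-01  6.54471012e-02  1.83058802e+00 -3.00445820e-04
  1.24691792e+00  1.31708799e+00]
[301 216  21  20 325] [ 0.42046814 -0.18769566  0.03932251]
[360 224  22  21 341] [ 0.39905479 -0.35263704  0.03925259]
```

```bash
python3 -m handwheel '[0,-0.013,-0.22,0,0,0,0,0,-0.22,0,0,0,0,0,-0.2,0,0,0,0,0,-0.14,0,0,0,0,0,-0.07,0,0,0]'
python3 -m handwheel '[0,0,0,0,0,0,0,0,0,0,0,0,0,0,0,0,0,0,0,0,0,0,0,0,0,0,0,0,0,0]' 0 30
python3 -m handwheel '[0,0,0,0,0,0,0,0,0,0,0,0,0,0,0,0,0,0,0,0,0,0,0,0,0,0,0,0,0,0]'
python3 -m handwheel '[0,0,0,0,0,0,0,0,0,0,0,0,0,0,0,0,0,0,0,0,0,0,0,0,0,0,0,0,0,0]'
```

```text
time: 2.82
eef_pos: [0.5422, 0.1756, 0.1189]
tcp_rot: [0.981, 0.195, -0.003, -0.0]
contact_force: [-0.3, 0.5, 0.3]
opening: 0.996
finger_force: 0.0
time: 3.23
eef_pos: [0.546, 0.1778, 0.1252]
tcp_rot: [0.981, 0.196, 0.002, -0.0]
contact_force: [0.1, 1.4, 2.4]
opening: 0.348
finger_force: 29.4
time: 3.65
eef_pos: [0.5461, 0.178, 0.1251]
tcp_rot: [0.981, 0.196, 0.002, -0.0]
contact_force: [0.4, 0.4, 5.0]
opening: 0.35
finger_force: 29.7
time: 4.07
eef_pos: [0.5461, 0.178, 0.1251]
tcp_rot: [0.981, 0.196, 0.002, -0.0]
contact_force: [-0.6, -0.6, 5.8]
opening: 0.349
finger_force: 29.7
```

```bash
python3 -m handwheel '[0,0,0.06,0,0,0,0,0,0.15,0,0,0,0,0,0.2,0,0,0,0,0,0.23,0,0,0,0,0,0.16,0,0,0]'
python3 -m handwheel '[-0.1,-0.12,0,0,0,0,-0.17,-0.21,0,0,0,0,-0.17,-0.21,0,0,0,0,-0.15,-0.18,0,0,0,0,-0.1,-0.12,0,0,0,0]'
python3 -m handwheel '[0,0,0,0,0,0,0,0,0,0,0,0,0,0,0,0,0,0]'
python3 -m handwheel '[0,0,-0.15,0,0,0,0,0,-0.22,0,0,0,0,0,-0.2,0,0,0,0,0,-0.13,0,0,0,0,0,-0.05,0,0,0]'
python3 -m handwheel '[0,0,0,0,0,0,0,0,0,0,0,0,0,0,0,0,0,0]'
python3 - <<'E'
from h import *
im,d,W=look("scene");cv2.imwrite("pics/s2.png",cv2.resize(im[100:260,150:400],(750,480)))
im,d,W=look("top")
E
```

```text
time: 4.48
eef_pos: [0.5449, 0.1775, 0.2459]
tcp_rot: [0.981, 0.196, 0.001, 0.0]
contact_force: [-0.3, -0.0, 0.1]
opening: 0.343
finger_force: 29.8
time: 4.9
eef_pos: [0.4388, 0.05, 0.2424]
tcp_rot: [0.981, 0.196, -0.001, 0.0]
contact_force: [-0.1, -0.6, -1.2]
opening: 0.344
finger_force: 29.8
time: 5.15
eef_pos: [0.4414, 0.0516, 0.2432]
tcp_rot: [0.981, 0.196, 0.0, 0.0]
contact_force: [0.7, 0.4, -1.2]
opening: 0.349
finger_force: 29.9
time: 5.57
eef_pos: [0.4393, 0.0526, 0.1267]
tcp_rot: [0.98, 0.197, -0.003, -0.001]
contact_force: [-0.3, -0.3, -0.5]
opening: 0.346
finger_force: 29.9
time: 5.82
eef_pos: [0.4427, 0.0517, 0.1321]
tcp_rot: [0.981, 0.196, 0.002, 0.0]
contact_force: [-0.0, 0.0, -0.5]
opening: 0.348
finger_force: 29.9
```

View pics/s2.png

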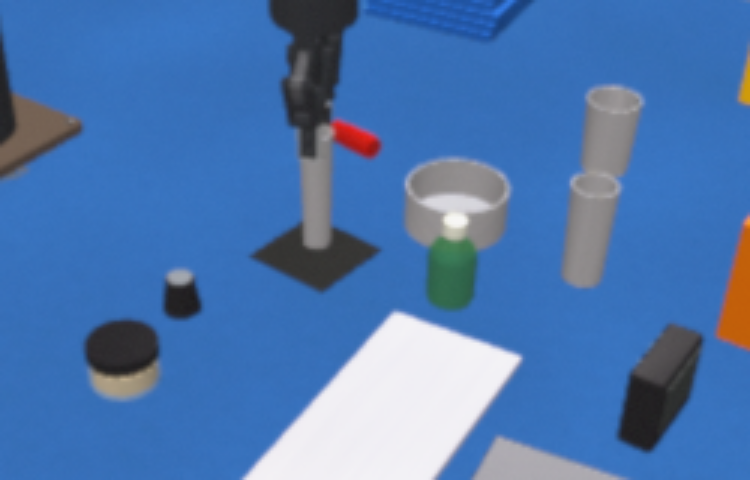

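The crop shows the thin beaker held upright just above the mat centre, at about (317,245), with nothing else disturbed.

```bash
python3 -m handwheel '[0,0,-0.03,0,0,0,0,0,-0.02,0,0,0,0,0,0,0,0,0,0,0,0,0,0,0]'
python3 -m handwheel '[0,0,-0.015,0,0,0,0,0,0,0,0,0,0,0,0,0,0,0]'
python3 -m handwheel '[0,0,-0.012,0,0,0,0,0,0,0,0,0,0,0,0,0,0,0]'
```

```text
time: 6.25
eef_pos: [0.4409, 0.0515, 0.1226]
tcp_rot: [0.981, 0.196, -0.0, -0.0]
contact_force: [0.2, -0.2, -0.1]
opening: 0.348
finger_force: 29.9
time: 6.5
eef_pos: [0.4423, 0.0516, 0.1221]
tcp_rot: [0.981, 0.196, 0.001, 0.0]
contact_force: [-0.4, 0.6, 5.2]
opening: 0.345
finger_force: 30.4
time: 6.75
eef_pos: [0.4436, 0.0517, 0.1221]
tcp_rot: [0.981, 0.196, 0.003, 0.0]
contact_force: [-2.1, 2.2, 11.6]
opening: 0.346
finger_force: 31.0
```

```bash
python3 -m handwheel '[0,0,0.012,0,0,0,0,0,0.01,0,0,0,0,0,0,0,0,0]'
python3 -m handwheel '[0,0,0,0,0,0,0,0,0,0,0,0,0,0,0,0,0,0,0,0,0,0,0,0]' 0.7
python3 -m handwheel '[0,0,0.06,0,0,0,0,0,0.15,0,0,0,0,0,0.22,0,0,0,0,0,0.22,0,0,0,0,0,0.2,0,0,0]' 1
python3 - <<'E'
from h import *
c=(0.4425,0.052)
for n in("top","scene"):
    im,d,W=look(n); P=blob(W,*c,.03,.115,.128); print(n,circ(P) if len(P)>3 else 0)
    P=blob(W,.595,.359,.04,.075,.084); print(rimfit(P,.02675))
    P=blob(W,.523,.171,.062,.04,.049); print(rimfit(P,.0485))
print(ctrl.get_state()["eef_pos"])
E
```

```text
time: 7.0
eef_pos: [0.4412, 0.0514, 0.1221]
tcp_rot: [0.981, 0.196, 0.0, 0.0]
contact_force: [-0.5, 1.1, 2.0]
opening: 0.349
finger_force: 30.2
time: 7.33
eef_pos: [0.441, 0.0515, 0.1218]
tcp_rot: [0.981, 0.196, -0.0, -0.0]
contact_force: [-0.9, 0.2, 0.2]
opening: 0.701
finger_force: 0.0
time: 7.75
eef_pos: [0.4411, 0.0515, 0.252]
tcp_rot: [0.981, 0.196, 0.001, 0.0]
contact_force: [0.4, -0.5, -0.1]
opening: 1.0
finger_force: 0.0
top 0
(array([0.5945, 0.3596]), 0.001, 75)
(array([0.5227, 0.1715]), 0.0011, 107)
scene [4.401e-01 5.210e-02 3.440e-02 1.200e-01 6.500e+01]
(array([0.5955, 0.3584]), 0.002, 82)
(array([0.5237, 0.1707]), 0.0017, 153)
[0.44430007 0.05122231 0.25677254]
```

```bash
python3 -m handwheel '[0.1,0.2,0,0,0,0,0.11,0.23,0,0,0,0,0.11,0.23,0,0,0,0,0.11,0.23,0,0,0,0,0.11,0.23,0,0,0,0]'
python3 -m handwheel '[0.1,0.2,0,0,0,0,0.1,0.2,0,0,0,0,0.1,0.2,0,0,0,0,0.1,0.2,0,0,0,0,0.08,0.13,0,0,0,0]'
python3 -m handwheel '[0,0,-0.1,0,0,0,0,0,-0.2,0,0,0,0,0,-0.2,0,0,0,0,0,-0.1,0,0,0,0,0,0,0,0,0]'
python3 -m handwheel '[0,0,0,0,0,0,0,0,0,0,0,0]'
```

```text
time: 8.27
eef_pos: [0.5223, 0.2212, 0.2492]
tcp_rot: [0.981, 0.196, -0.0, 0.0]
contact_force: [-0.3, -0.1, 0.3]
opening: 0.997
finger_force: 0.0
time: 8.68
eef_pos: [0.5943, 0.3616, 0.2486]
tcp_rot: [0.98, 0.197, -0.001, -0.0]
contact_force: [0.1, -0.2, 0.3]
opening: 0.998
finger_force: 0.0
time: 9.1
eef_pos: [0.5907, 0.357, 0.1528]
tcp_rot: [0.981, 0.196, -0.006, 0.001]
contact_force: [-0.8, -0.4, -0.8]
opening: 1.001
finger_force: 0.0
time: 9.27
eef_pos: [0.5951, 0.359, 0.1615]
tcp_rot: [0.981, 0.196, 0.001, -0.0]
contact_force: [-0.0, 0.3, -0.5]
opening: 1.001
finger_force: 0.0
```

```bash
python3 -m handwheel '[0,0,-0.18,0,0,0,0,0,-0.18,0,0,0,0,0,-0.14,0,0,0,0,0,-0.08,0,0,0,0,0,-0.04,0,0,0]'
python3 -m handwheel '[0,0,0,0,0,0,0,0,0,0,0,0]'
python3 -m handwheel '[0,0,0,0,0,0,0,0,0,0,0,0,0,0,0,0,0,0,0,0,0,0,0,0,0,0,0,0,0,0]' 0 35
python3 -m handwheel '[0,0,0,0,0,0,0,0,0,0,0,0,0,0,0,0,0,0,0,0,0,0,0,0,0,0,0,0,0,0]'
python3 -m handwheel '[0,0,0.06,0,0,0,0,0,0.15,0,0,0,0,0,0.18,0,0,0,0,0,0.15,0,0,0,0,0,0.06,0,0,0]'
python3 -m handwheel '[0,0,0,0,0,0,0,0,0,0,0,0,0,0,0,0,0,0]'
```

```text
time: 9.68
eef_pos: [0.5942, 0.3589, 0.0663]
tcp_rot: [0.981, 0.196, -0.0, 0.0]
contact_force: [0.5, -0.6, -0.2]
opening: 1.001
finger_force: 0.0
time: 9.85
eef_pos: [0.5953, 0.3594, 0.0685]
tcp_rot: [0.981, 0.196, 0.001, -0.0]
contact_force: [-0.6, -0.1, -0.2]
opening: 0.998
finger_force: 0.0
time: 10.27
eef_pos: [0.5953, 0.3597, 0.0687]
tcp_rot: [0.981, 0.196, 0.002, -0.0]
contact_force: [-1.0, 0.7, 6.1]
opening: 0.632
finger_force: 37.2
time: 10.68
eef_pos: [0.5953, 0.3597, 0.0687]
tcp_rot: [0.981, 0.196, 0.002, -0.0]
contact_force: [-0.4, 1.0, 5.8]
opening: 0.631
finger_force: 37.2
time: 11.1
eef_pos: [0.5955, 0.3596, 0.1607]
tcp_rot: [0.981, 0.196, 0.003, -0.0]
contact_force: [0.8, -0.2, -0.0]
opening: 0.635
finger_force: 37.2
time: 11.35
eef_pos: [0.5929, 0.3584, 0.1541]
tcp_rot: [0.981, 0.196, -0.002, 0.0]
contact_force: [0.2, -0.8, -1.0]
opening: 0.63
finger_force: 37.2
```

```bash
python3 -m handwheel '[-0.05,-0.13,0,0,0,0,-0.08,-0.21,0,0,0,0,-0.08,-0.21,0,0,0,0,-0.08,-0.21,0,0,0,0,-0.08,-0.21,0,0,0,0]'
python3 -m handwheel '[-0.06,-0.16,0,0,0,0,-0.045,-0.12,0,0,0,0,0,0,0,0,0,0,0,0,0,0,0,0]'
python3 -m handwheel '[0,0,-0.12,0,0,0,0,0,-0.14,0,0,0,0,0,-0.1,0,0,0,0,0,-0.06,0,0,0,0,0,0,0,0,0]'
python3 -m handwheel '[0,0,0,0,0,0,0,0,0,0,0,0]'
python3 - <<'E'
from h import *
im,d,W=look("top")
cv2.imwrite("pics/t3.png",cv2.resize(im[100:260,100:300],(750,600)))
E
```

```text
time: 11.77
eef_pos: [0.5365, 0.212, 0.1538]
tcp_rot: [0.981, 0.196, -0.002, 0.0]
contact_force: [1.2, -1.4, -1.0]
opening: 0.636
finger_force: 37.2
time: 12.1
eef_pos: [0.5218, 0.1707, 0.1548]
tcp_rot: [0.981, 0.195, -0.002, -0.0]
contact_force: [1.4, 0.4, -0.8]
opening: 0.634
finger_force: 37.2
time: 12.52
eef_pos: [0.521, 0.1721, 0.0903]
tcp_rot: [0.98, 0.197, -0.003, -0.0]
contact_force: [0.3, -0.6, -1.4]
opening: 0.636
finger_force: 37.2
time: 12.68
eef_pos: [0.5237, 0.172, 0.0943]
tcp_rot: [0.981, 0.196, 0.001, -0.0]
contact_force: [-0.2, -0.1, -0.9]
opening: 0.631
finger_force: 37.2
```

View pics/t3.png

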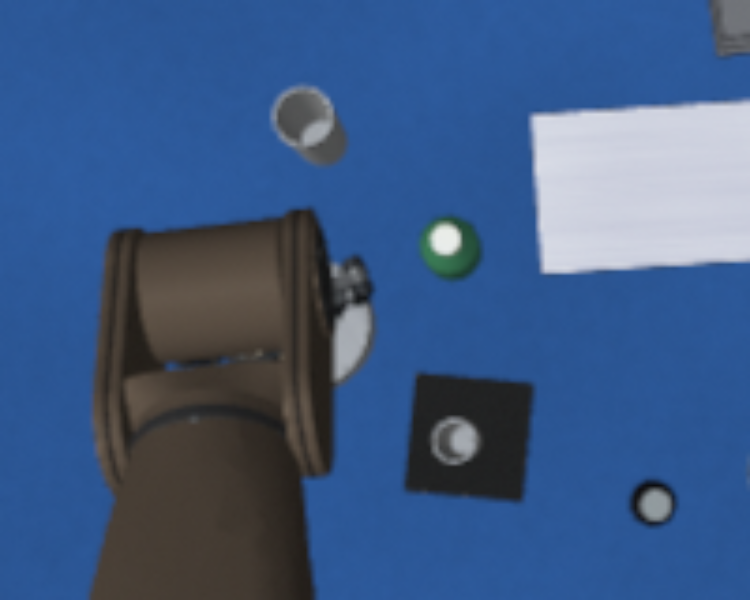

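The top crop shows the arm over the pot at (350,330). The thin beaker stands on the mat at (455,440), and the other things are unmoved.

```bash
python3 -m handwheel '[0,0,-0.06,0,0,0,0,0,-0.05,0,0,0,0,0,0,0,0,0,0,0,0,0,0,0]'
python3 -m handwheel '[0,0,-0.025,0,0,0,0,0,0,0,0,0,0,0,0,0,0,0]'
python3 -m handwheel '[0,0,-0.015,0,0,0,0,0,0,0,0,0,0,0,0,0,0,0]'
```

```text
time: 13.07
eef_pos: [0.5222, 0.1714, 0.0762]
tcp_rot: [0.981, 0.196, -0.001, -0.0]
contact_force: [0.4, 0.3, -1.6]
opening: 0.634
finger_force: 37.2
time: 13.32
eef_pos: [0.5234, 0.1715, 0.0738]
tcp_rot: [0.981, 0.196, 0.001, 0.0]
contact_force: [0.2, 0.9, 1.0]
opening: 0.628
finger_force: 37.3
time: 13.57
eef_pos: [0.5242, 0.172, 0.0736]
tcp_rot: [0.981, 0.196, 0.001, -0.0]
contact_force: [-3.4, -0.1, 10.1]
opening: 0.634
finger_force: 38.1
```

```bash
python3 -m handwheel '[0,0,0.015,0,0,0,0,0,0,0,0,0]'
python3 -m handwheel '[0,0,0,0,0,0,0,0,0,0,0,0,0,0,0,0,0,0,0,0,0,0,0,0]' 0.9
python3 -m handwheel '[0,0,0.06,0,0,0,0,0,0.15,0,0,0,0,0,0.22,0,0,0,0,0,0.22,0,0,0,0,0,0.15,0,0,0]' 1
python3 -m handwheel '[0.1,0,0.1,0,0,0,0.2,0,0.1,0,0,0,0.25,-0.01,0.1,0,0,0,0.25,-0.02,0.1,0,0,0,0.14,-0.01,0,0,0,0]'
python3 -m handwheel '[0,0,0,0,0,0,0,0,0,0,0,0,0,0,0,0,0,0]'
python3 - <<'E'
from h import *
for n in("scene","top"):
    im,d,W=look(n)
    for nm,x,y,z,r in[("pot",.523,.171,.045,.0485),("b2",.523,.171,.085,.02675),("b3",.664,.1645,.1,.0203),("b4",.441,.052,.122,.0142)]:
        P=blob(W,x,y,r+.012,z-.005,z+.004); print(n,nm,rimfit(P,r) if len(P)>15 else len(P))
    cv2.imwrite("pics/s4.png",cv2.resize(im[100:260,150:400],(750,480))) if n=="scene" else 0
E
```

```text
time: 13.73
eef_pos: [0.5232, 0.1715, 0.0738]
tcp_rot: [0.981, 0.196, 0.001, 0.0]
contact_force: [-0.5, 0.2, -1.4]
opening: 0.63
finger_force: 37.2
time: 14.07
eef_pos: [0.5227, 0.1714, 0.073]
tcp_rot: [0.981, 0.196, -0.0, 0.0]
contact_force: [0.0, -0.2, 0.4]
opening: 0.901
finger_force: 0.0
time: 14.48
eef_pos: [0.524, 0.1717, 0.1973]
tcp_rot: [0.981, 0.196, 0.002, 0.0]
contact_force: [0.2, -0.2, 0.2]
opening: 1.0
finger_force: 0.0
time: 14.9
eef_pos: [0.6683, 0.1651, 0.2587]
tcp_rot: [0.981, 0.196, 0.005, 0.001]
contact_force: [0.8, -1.2, 0.2]
opening: 0.998
finger_force: 0.0
time: 15.15
eef_pos: [0.663, 0.1656, 0.2528]
tcp_rot: [0.981, 0.196, -0.001, -0.0]
contact_force: [-0.3, 0.6, -0.1]
opening: 0.998
finger_force: 0.0
scene pot (array([0.5227, 0.1731]), 0.0101, 155)
scene b2 (array([0.5231, 0.1709]), 0.0015, 87)
scene b3 (array([0.664 , 0.1639]), 0.0014, 77)
scene b4 (array([0.4402, 0.0526]), 0.0015, 53)
top pot (array([0.5224, 0.1721]), 0.0076, 80)
top b2 (array([0.5224, 0.172 ]), 0.0008, 33)
top b3 (array([0.6635, 0.1654]), 0.0009, 21)
top b4 (array([0.4389, 0.0533]), 0.0007, 33)
```

View pics/s4.png

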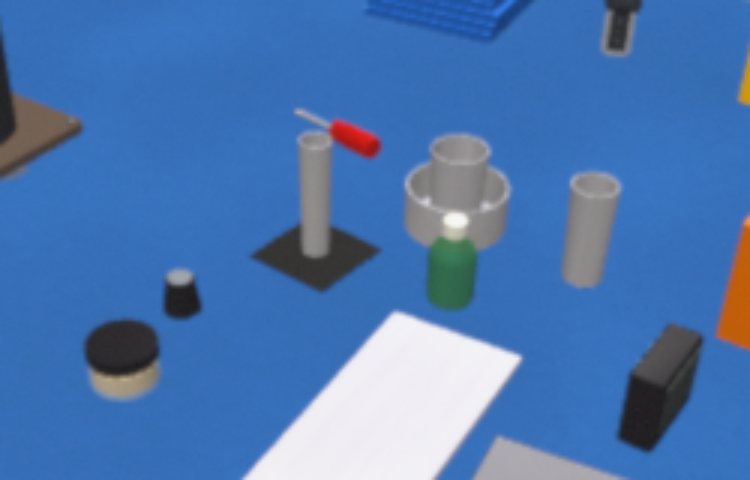

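Beaker_2 stands upright in the pot at (460,170). Beaker_3 is at (590,230) and beaker_4 is on the mat at (315,195).

```bash
python3 -m handwheel '[0,0,-0.18,0,0,0,0,0,-0.26,0,0,0,0,0,-0.26,0,0,0,0,0,-0.2,0,0,0,0,-0.005,-0.12,0,0,0]'
python3 -m handwheel '[0,0,0,0,0,0,0,0,0,0,0,0]'
python3 -m handwheel '[0,0,0,0,0,0,0,0,0,0,0,0,0,0,0,0,0,0,0,0,0,0,0,0,0,0,0,0,0,0]' 0 35
python3 -m handwheel '[0,0,0,0,0,0,0,0,0,0,0,0,0,0,0,0,0,0,0,0,0,0,0,0,0,0,0,0,0,0]'
python3 -m handwheel '[0,0,0.06,0,0,0,0,0,0.15,0,0,0,0,0,0.2,0,0,0,0,0,0.22,0,0,0,0,0,0.14,0,0,0]'
python3 -m handwheel '[0,0,0,0,0,0,0,0,0,0,0,0,0,0,0,0,0,0]'
```

```text
time: 15.67
eef_pos: [0.6601, 0.1649, 0.0954]
tcp_rot: [0.98, 0.196, -0.004, -0.0]
contact_force: [-0.2, 0.1, 0.0]
opening: 1.0
finger_force: 0.0
time: 15.83
eef_pos: [0.6624, 0.1649, 0.0993]
tcp_rot: [0.981, 0.196, -0.002, -0.0]
contact_force: [-0.0, -0.2, 0.9]
opening: 0.999
finger_force: 0.0
time: 16.25
eef_pos: [0.6652, 0.1651, 0.103]
tcp_rot: [0.981, 0.196, 0.002, 0.0]
contact_force: [-0.9, 1.1, 5.1]
opening: 0.474
finger_force: 35.8
time: 16.67
eef_pos: [0.6653, 0.1651, 0.1029]
tcp_rot: [0.981, 0.196, 0.002, 0.0]
contact_force: [-0.2, 1.2, 5.4]
opening: 0.479
finger_force: 35.8
time: 17.08
eef_pos: [0.6645, 0.1647, 0.2194]
tcp_rot: [0.981, 0.196, 0.002, 0.0]
contact_force: [-0.2, 0.1, -0.3]
opening: 0.482
finger_force: 35.6
time: 17.33
eef_pos: [0.6629, 0.1646, 0.2141]
tcp_rot: [0.981, 0.196, -0.001, -0.0]
contact_force: [-0.3, -0.0, -2.2]
opening: 0.476
finger_force: 35.6
```

```bash
python3 -m handwheel '[-0.1,0,0,0,0,0,-0.2,0.01,0,0,0,0,-0.24,0.015,0,0,0,0,-0.22,0.01,0,0,0,0,-0.12,0.005,0,0,0,0]'
python3 -m handwheel '[-0.05,0.004,0,0,0,0,0,0,0,0,0,0,0,0,0,0,0,0,0,0,0,0,0,0]'
python3 - <<'E'
from h import *
im,d,W=look("scene")
P=blob(W,.5225,.1714,.04,.11,.19); print(len(P))
for a in(.115,.13,.145,.16,.175):
    Q=P[abs(P[:,2]-a)<.0075]; r=.0185+.003*(a-.112)/.1
    if len(Q)>8: print(a,rimfit(Q,r))
P=blob(W,.523,.171,.04,.079,.088); print(rimfit(P,.02675))
cv2.imwrite("pics/s5.png",cv2.resize(im[60:220,220:420],(750,600)))
E
```

```text
time: 17.75
eef_pos: [0.5271, 0.1708, 0.212]
tcp_rot: [0.981, 0.196, -0.004, -0.0]
contact_force: [1.0, 0.6, -1.6]
opening: 0.474
finger_force: 35.6
time: 18.08
eef_pos: [0.5254, 0.1712, 0.2155]
tcp_rot: [0.981, 0.196, 0.0, 0.0]
contact_force: [1.1, -0.2, -0.4]
opening: 0.48
finger_force: 35.6
352
0.115 (array([0.524 , 0.1717]), 0.0013, 38)
0.13 (array([0.5235, 0.1718]), 0.0015, 66)
0.145 (array([0.5239, 0.1717]), 0.0015, 65)
0.16 (array([0.5238, 0.1718]), 0.0013, 67)
0.175 (array([0.5239, 0.1711]), 0.0014, 77)
(array([0.5233, 0.1712]), 0.0016, 102)
```

View pics/s5.png

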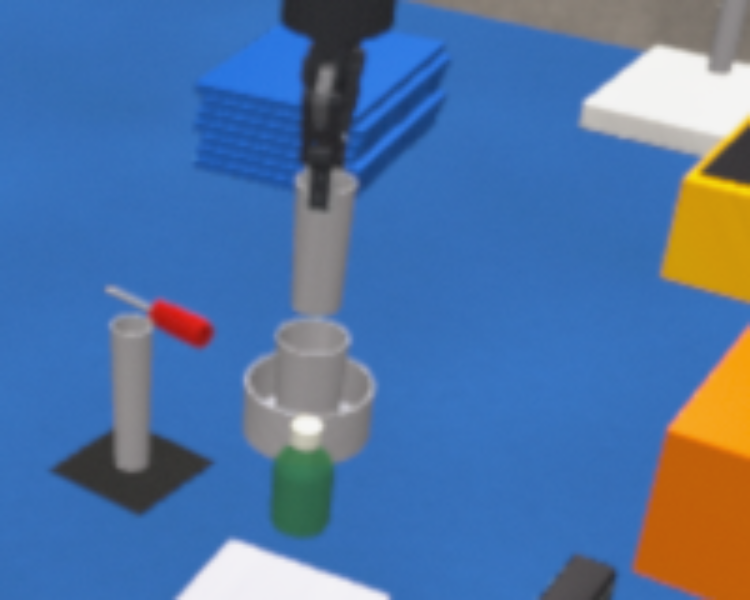

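The crop shows beaker_3 upright at (320,240), right above beaker_2 at (313,335), and the measured rims agree within 1 mm.

```bash
python3 -m handwheel '[-0.005,0,-0.08,0,0,0,0,0,-0.12,0,0,0,0,0,-0.12,0,0,0,0,0,-0.1,0,0,0,0,0,-0.06,0,0,0]'
python3 -m handwheel '[0,0,-0.04,0,0,0,0,0,-0.04,0,0,0,0,0,-0.02,0,0,0,0,0,0,0,0,0,0,0,0,0,0,0]'
python3 -m handwheel '[0,0,-0.03,0,0,0,0,0,-0.02,0,0,0,0,0,0,0,0,0,0,0,0,0,0,0]'
python3 -m handwheel '[0,0,-0.02,0,0,0,0,0,0,0,0,0,0,0,0,0,0,0]'
```

```text
time: 18.55
eef_pos: [0.5228, 0.171, 0.1406]
tcp_rot: [0.981, 0.196, -0.002, -0.0]
contact_force: [0.5, 0.0, -1.4]
opening: 0.476
finger_force: 35.6
time: 18.97
eef_pos: [0.5241, 0.1714, 0.1293]
tcp_rot: [0.981, 0.196, 0.001, 0.0]
contact_force: [0.3, -0.4, 0.1]
opening: 0.481
finger_force: 35.6
time: 19.3
eef_pos: [0.5235, 0.1714, 0.1212]
tcp_rot: [0.981, 0.196, -0.0, -0.0]
contact_force: [0.8, 0.1, -1.2]
opening: 0.473
finger_force: 35.6
time: 19.55
eef_pos: [0.5235, 0.1713, 0.1181]
tcp_rot: [0.981, 0.196, -0.0, -0.0]
contact_force: [0.1, -0.3, -0.4]
opening: 0.48
finger_force: 35.6
```

```bash
python3 -m handwheel '[0,0,-0.03,0,0,0,0,0,0,0,0,0,0,0,0,0,0,0]'
python3 -m handwheel '[0,0,-0.015,0,0,0,0,0,0,0,0,0,0,0,0,0,0,0]'
python3 -m handwheel '[0,0,-0.015,0,0,0,0,0,0,0,0,0,0,0,0,0,0,0]'
```

```text
time: 19.8
eef_pos: [0.5234, 0.1713, 0.1134]
tcp_rot: [0.981, 0.196, -0.0, -0.0]
contact_force: [-0.5, 0.2, -1.1]
opening: 0.479
finger_force: 35.6
time: 20.05
eef_pos: [0.5241, 0.1714, 0.112]
tcp_rot: [0.981, 0.196, 0.001, -0.0]
contact_force: [-0.3, -0.1, 1.0]
opening: 0.479
finger_force: 35.8
time: 20.3
eef_pos: [0.5251, 0.1719, 0.112]
tcp_rot: [0.981, 0.196, 0.002, -0.0]
contact_force: [-2.9, 0.3, 9.8]
opening: 0.478
finger_force: 36.6
```

```bash
python3 -m handwheel '[0,0,0.015,0,0,0,0,0,0,0,0,0]'
python3 -m handwheel '[0,0,0,0,0,0,0,0,0,0,0,0,0,0,0,0,0,0,0,0,0,0,0,0]' 0.7
python3 -m handwheel '[0,0,0.06,0,0,0,0,0,0.15,0,0,0,0,0,0.22,0,0,0,0,0,0.24,0,0,0,0,0,0.24,0,0,0]' 1
python3 -m handwheel '[-0.08,-0.12,0.1,0,0,0,-0.14,-0.2,0,0,0,0,-0.14,-0.2,0,0,0,0,-0.12,-0.16,0,0,0,0,-0.08,-0.11,0,0,0,0]'
python3 -m handwheel '[0,0,0,0,0,0,0,0,0,0,0,0,0,0,0,0,0,0]'
python3 - <<'E'
from h import *
im,d,W=look("scene")
for nm,x,y,z,r in[("b2",.523,.171,.085,.02675),("b3",.523,.171,.109,.0203),("b4",.4396,.053,.122,.0142)]:
    P=blob(W,x,y,r+.012,z-.005,z+.004); print(nm,rimfit(P,r) if len(P)>15 else len(P))
E
```

```text
time: 20.47
eef_pos: [0.5239, 0.1713, 0.1119]
tcp_rot: [0.981, 0.196, 0.0, 0.0]
contact_force: [-0.4, -0.9, 4.3]
opening: 0.473
finger_force: 36.3
time: 20.8
eef_pos: [0.5234, 0.1713, 0.1112]
tcp_rot: [0.981, 0.196, -0.0, 0.0]
contact_force: [0.5, 0.2, 0.1]
opening: 0.695
finger_force: 0.0
time: 21.22
eef_pos: [0.5231, 0.1713, 0.2497]
tcp_rot: [0.981, 0.196, -0.0, -0.0]
contact_force: [1.1, 0.6, -0.2]
opening: 0.999
finger_force: 0.0
time: 21.63
eef_pos: [0.4381, 0.0515, 0.2637]
tcp_rot: [0.981, 0.196, 0.0, 0.0]
contact_force: [0.5, -0.6, -0.4]
opening: 1.0
finger_force: 0.0
time: 21.88
eef_pos: [0.44, 0.053, 0.2637]
tcp_rot: [0.981, 0.196, 0.001, -0.0]
contact_force: [-0.1, -0.3, 0.8]
opening: 0.997
finger_force: 0.0
b2 (array([0.5223, 0.173 ]), 0.0037, 91)
b3 (array([0.5231, 0.1707]), 0.0014, 65)
b4 (array([0.4398, 0.0528]), 0.0016, 53)
```

```bash
python3 -m handwheel '[0,0,-0.18,0,0,0,0,0,-0.26,0,0,0,0,0,-0.25,0,0,0,0,0,-0.18,0,0,0,0,0,-0.1,0,0,0]'
python3 -m handwheel '[0,0,0,0,0,0,0,0,0,0,0,0,0,0,0,0,0,0]'
python3 -m handwheel '[0,0,0,0,0,0,0,0,0,0,0,0,0,0,0,0,0,0,0,0,0,0,0,0,0,0,0,0,0,0]' 0 30
python3 -m handwheel '[0,0,0,0,0,0,0,0,0,0,0,0,0,0,0,0,0,0,0,0,0,0,0,0,0,0,0,0,0,0]'
python3 -m handwheel '[0,0,0.1,0,0,0,0,0,0.2,0,0,0,0,0,0.24,0,0,0,0,0,0.22,0,0,0,0,0,0.1,0,0,0]'
python3 -m handwheel '[0.08,0.11,0,0,0,0,0.14,0.2,0,0,0,0,0.14,0.2,0,0,0,0,0.12,0.17,0,0,0,0,0.08,0.11,0,0,0,0]'
python3 -m handwheel '[0,0,0,0,0,0,0,0,0,0,0,0,0,0,0,0,0,0,0,0,0,0,0,0]'
python3 - <<'E'
from h import *
im,d,W=look("scene")
P=blob(W,.523,.171,.03,.118,.225)
for a in(.13,.15,.17,.19,.21):
    Q=P[abs(P[:,2]-a)<.01]
    if len(Q)>8: print(a,rimfit(Q,.013+.0025*(a-.12)/.12))
print(P[:,2].min())
P=blob(W,.523,.171,.03,.104,.112); print(rimfit(P,.0203))
cv2.imwrite("pics/s6.png",cv2.resize(im[60:220,220:420],(750,600)))
E
```

```text
time: 22.35
eef_pos: [0.4376, 0.054, 0.1135]
tcp_rot: [0.98, 0.197, -0.003, -0.001]
contact_force: [-0.1, 0.4, -0.6]
opening: 0.998
finger_force: 0.0
time: 22.6
eef_pos: [0.441, 0.0532, 0.1189]
tcp_rot: [0.98, 0.197, 0.001, 0.0]
contact_force: [0.2, -1.0, -0.1]
opening: 1.001
finger_force: 0.0
time: 23.02
eef_pos: [0.4401, 0.0529, 0.1184]
tcp_rot: [0.981, 0.196, 0.001, 0.0]
contact_force: [-0.5, 0.6, 1.0]
opening: 0.35
finger_force: 29.5
time: 23.43
eef_pos: [0.4403, 0.0529, 0.1184]
tcp_rot: [0.981, 0.196, 0.001, 0.0]
contact_force: [-0.0, 1.1, 5.1]
opening: 0.354
finger_force: 29.9
time: 23.85
eef_pos: [0.441, 0.0526, 0.2506]
tcp_rot: [0.981, 0.196, 0.003, 0.001]
contact_force: [0.6, 0.8, -0.3]
opening: 0.351
finger_force: 29.9
time: 24.27
eef_pos: [0.5243, 0.1733, 0.2454]
tcp_rot: [0.98, 0.197, -0.001, -0.0]
contact_force: [0.2, -0.0, -0.8]
opening: 0.349
finger_force: 29.9
time: 24.6
eef_pos: [0.5229, 0.1705, 0.2459]
tcp_rot: [0.981, 0.196, -0.001, 0.0]
contact_force: [-0.9, -0.5, -1.1]
opening: 0.347
finger_force: 29.9
0.13 (array([0.5217, 0.1721]), 0.0012, 29)
0.15 (array([0.5216, 0.1713]), 0.0014, 64)
0.17 (array([0.5224, 0.171 ]), 0.0016, 65)
0.19 (array([0.522 , 0.1716]), 0.0017, 74)
0.21 (array([0.5221, 0.1713]), 0.0015, 77)
0.1283568619647905
(array([0.5232, 0.1707]), 0.0014, 65)
```

View pics/s6.png

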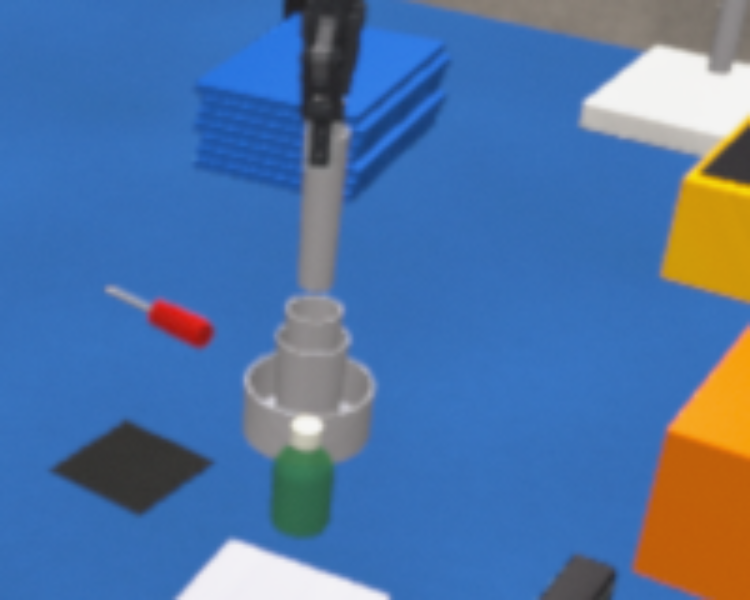

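The crop shows beaker_4 at (320,210), upright above beaker_3's mouth at (315,310), and 1 mm off in x.

```bash
python3 -m handwheel '[0.007,-0.003,-0.08,0,0,0,0,0,-0.12,0,0,0,0,0,-0.13,0,0,0,0,0,-0.12,0,0,0,0,0,-0.08,0,0,0]'
python3 -m handwheel '[0,0,-0.06,0,0,0,0,0,-0.06,0,0,0,0,0,-0.04,0,0,0,0,0,0,0,0,0,0,0,0,0,0,0]'
python3 -m handwheel '[0,0,-0.02,0,0,0,0,0,-0.02,0,0,0,0,0,0,0,0,0,0,0,0,0,0,0]'
python3 -m handwheel '[0,0,-0.02,0,0,0,0,0,0,0,0,0,0,0,0,0,0,0]'
```

```text
time: 25.07
eef_pos: [0.5233, 0.1701, 0.1643]
tcp_rot: [0.981, 0.196, -0.002, -0.0]
contact_force: [0.0, 0.0, -0.6]
opening: 0.353
finger_force: 29.9
time: 25.48
eef_pos: [0.5249, 0.1709, 0.1433]
tcp_rot: [0.981, 0.196, 0.0, 0.0]
contact_force: [-0.3, -0.2, -0.5]
opening: 0.347
finger_force: 29.9
time: 25.82
eef_pos: [0.5247, 0.1709, 0.1372]
tcp_rot: [0.981, 0.196, 0.0, 0.0]
contact_force: [-0.7, -0.9, 0.4]
opening: 0.352
finger_force: 29.9
time: 26.07
eef_pos: [0.5246, 0.1709, 0.1339]
tcp_rot: [0.981, 0.196, -0.0, -0.0]
contact_force: [0.6, 1.0, -0.1]
opening: 0.351
finger_force: 29.9
```

```bash
python3 -m handwheel '[0,0,-0.02,0,0,0,0,0,0,0,0,0,0,0,0,0,0,0]'
python3 -m handwheel '[0,0,-0.013,0,0,0,0,0,0,0,0,0,0,0,0,0,0,0]'
python3 -m handwheel '[0,0,-0.01,0,0,0,0,0,0,0,0,0,0,0,0,0,0,0]'
```

```text
time: 26.32
eef_pos: [0.5245, 0.1709, 0.1308]
tcp_rot: [0.981, 0.196, -0.0, -0.0]
contact_force: [0.2, -0.0, -0.9]
opening: 0.348
finger_force: 29.9
time: 26.57
eef_pos: [0.525, 0.1709, 0.1295]
tcp_rot: [0.981, 0.196, 0.0, 0.0]
contact_force: [-0.0, -0.5, 0.7]
opening: 0.35
finger_force: 30.0
time: 26.82
eef_pos: [0.5258, 0.1712, 0.1294]
tcp_rot: [0.981, 0.196, 0.001, -0.0]
contact_force: [-0.3, 0.1, 5.3]
opening: 0.351
finger_force: 30.4
```

```bash
python3 -m handwheel '[0,0,0.01,0,0,0,0,0,0,0,0,0]'
python3 -m handwheel '[0,0,0,0,0,0,0,0,0,0,0,0,0,0,0,0,0,0,0,0,0,0,0,0]' 0.6
python3 -m handwheel '[0,0,0.06,0,0,0,0,0,0.15,0,0,0,0,0,0.22,0,0,0,0,0,0.22,0,0,0,0,0,0.2,0,0,0]' 1
python3 -m handwheel '[-0.04,-0.14,0,0,0,0,-0.06,-0.2,0,0,0,0,-0.06,-0.22,0,0,0,0,-0.06,-0.22,0,0,0,0,-0.06,-0.22,0,0,0,0]'
python3 -m handwheel '[-0.06,-0.22,0,0,0,0,-0.06,-0.22,0,0,0,0,-0.06,-0.22,0,0,0,0,-0.06,-0.2,0,0,0,0,-0.06,-0.2,0,0,0,0]'
python3 -m handwheel '[-0.06,-0.2,0,0,0,0,-0.05,-0.14,0,0,0,0,0,0,0,0,0,0,0,0,0,0,0,0]'
python3 - <<'E'
from h import *
for n in("scene","top"):
    im,d,W=look(n)
    for nm,x,y,z,r in[("b3",.523,.171,.109,.0203),("b4",.523,.171,.133,.0142)]:
        P=blob(W,x,y,r+.012,z-.005,z+.004); print(nm,rimfit(P,r) if len(P)>15 else len(P))
    for x,y in((.4205,-.1895),(.3985,-.354)):
        P=blob(W,x,y,.06,.036,.044); print(n,circ(P) if len(P)>9 else 0)
print(ctrl.get_state()["eef_pos"])
E
```

```text
time: 26.98
eef_pos: [0.5248, 0.1709, 0.1294]
tcp_rot: [0.981, 0.196, 0.0, 0.0]
contact_force: [-0.6, 0.5, 4.0]
opening: 0.35
finger_force: 30.3
time: 27.32
eef_pos: [0.5244, 0.1709, 0.1287]
tcp_rot: [0.981, 0.196, -0.0, -0.0]
contact_force: [0.1, 0.0, 0.6]
opening: 0.599
finger_force: 0.0
time: 27.73
eef_pos: [0.5247, 0.1709, 0.2591]
tcp_rot: [0.981, 0.196, 0.001, 0.0]
contact_force: [0.6, -0.1, 0.7]
opening: 1.001
finger_force: 0.0
time: 28.15
eef_pos: [0.4821, 0.0198, 0.2575]
tcp_rot: [0.98, 0.197, 0.001, 0.0]
contact_force: [0.1, -1.0, -0.5]
opening: 1.003
finger_force: 0.0
time: 28.57
eef_pos: [0.437, -0.1396, 0.2575]
tcp_rot: [0.981, 0.196, 0.0, 0.0]
contact_force: [1.0, -0.8, 1.3]
opening: 1.002
finger_force: 0.0
time: 28.9
eef_pos: [0.4209, -0.1899, 0.2572]
tcp_rot: [0.981, 0.195, 0.0, 0.0]
contact_force: [-0.2, 0.1, -0.4]
opening: 1.001
finger_force: 0.0
b3 (array([0.5223, 0.1727]), 0.003, 58)
b4 (array([0.5246, 0.1707]), 0.0014, 51)
scene [ 4.209e-01 -1.904e-01  6.280e-02  4.020e-02  3.270e+02]
scene [ 3.991e-01 -3.544e-01  6.270e-02  4.030e-02  4.410e+02]
b3 (array([0.5223, 0.1716]), 0.0029, 54)
b4 (array([0.5236, 0.1714]), 0.0008, 35)
top [ 4.247e-01 -1.835e-01  5.680e-02  3.950e-02  1.410e+02]
top 0
[ 0.42129718 -0.18856552  0.2568996 ]
```

```bash
python3 -m handwheel '[0,0,-0.15,0,0,0,0,0,-0.22,0,0,0,0,0,-0.22,0,0,0,0,0,-0.22,0,0,0,0,0,-0.2,0,0,0]'
python3 -m handwheel '[0,0,-0.18,0,0,0,0,0,-0.14,0,0,0,0,0,-0.1,0,0,0,0,0,-0.07,0,0,0,0,0,0,0,0,0]'
python3 -m handwheel '[0,0,0,0,0,0,0,0,0,0,0,0]'
python3 -m handwheel '[0,0,0,0,0,0,0,0,0,0,0,0,0,0,0,0,0,0,0,0,0,0,0,0,0,0,0,0,0,0]' 0 35
python3 -m handwheel '[0,0,0,0,0,0,0,0,0,0,0,0,0,0,0,0,0,0]'
python3 -m handwheel '[0,0,0.06,0,0,0,0,0,0.15,0,0,0,0,0,0.2,0,0,0,0,0,0.16,0,0,0,0,0,0.08,0,0,0]'
python3 -m handwheel '[0,0,0,0,0,0,0,0,0,0,0,0,0,0,0,0,0,0]'
```

```text
time: 29.42
eef_pos: [0.4213, -0.1875, 0.1037]
tcp_rot: [0.98, 0.197, 0.0, -0.0]
contact_force: [0.1, -0.2, 0.5]
opening: 1.0
finger_force: 0.0
time: 29.83
eef_pos: [0.4202, -0.1871, 0.0296]
tcp_rot: [0.98, 0.197, -0.002, -0.002]
contact_force: [-0.9, 0.6, 0.1]
opening: 1.005
finger_force: 0.0
time: 30.0
eef_pos: [0.4222, -0.1893, 0.0328]
tcp_rot: [0.98, 0.197, 0.001, 0.001]
contact_force: [-0.0, 0.0, 0.6]
opening: 1.0
finger_force: 0.0
time: 30.42
eef_pos: [0.4221, -0.1896, 0.0331]
tcp_rot: [0.981, 0.196, 0.001, 0.001]
contact_force: [-0.9, 1.8, 5.5]
opening: 0.698
finger_force: 37.4
time: 30.67
eef_pos: [0.422, -0.1895, 0.0331]
tcp_rot: [0.981, 0.196, 0.001, 0.001]
contact_force: [-1.5, 2.3, 5.1]
opening: 0.701
finger_force: 37.4
time: 31.08
eef_pos: [0.4224, -0.19, 0.1329]
tcp_rot: [0.981, 0.196, 0.002, 0.002]
contact_force: [0.3, -0.3, -1.5]
opening: 0.699
finger_force: 38.6
time: 31.33
eef_pos: [0.4203, -0.1885, 0.128]
tcp_rot: [0.981, 0.196, -0.001, -0.001]
contact_force: [-0.5, -0.9, -2.3]
opening: 0.697
finger_force: 38.6
```

```bash
python3 -m handwheel '[0.1,0.05,0,0,0,0,0.2,0.1,0,0,0,0,0.23,0.11,0,0,0,0,0.23,0.11,0,0,0,0,0.23,0.11,0,0,0,0]'
python3 -m handwheel '[0.21,0.1,0,0,0,0,0.13,0.06,0,0,0,0,0.08,0.04,0,0,0,0,0,0,0,0,0,0,0,0,0,0,0,0]'
python3 -m handwheel '[0,0,-0.12,0,0,0,0,0,-0.15,0,0,0,0,0,-0.08,0,0,0,0,0,-0.05,0,0,0,0,0,0,0,0,0]'
python3 -m handwheel '[0,0,0,0,0,0,0,0,0,0,0,0]'
```

```text
time: 31.75
eef_pos: [0.5698, -0.1158, 0.1266]
tcp_rot: [0.981, 0.196, -0.002, -0.001]
contact_force: [0.0, -0.0, -1.3]
opening: 0.696
finger_force: 38.6
time: 32.17
eef_pos: [0.6316, -0.0865, 0.1266]
tcp_rot: [0.98, 0.197, -0.002, -0.001]
contact_force: [-0.8, -0.1, -2.5]
opening: 0.697
finger_force: 38.6
time: 32.58
eef_pos: [0.6302, -0.087, 0.0661]
tcp_rot: [0.981, 0.196, -0.003, -0.001]
contact_force: [-0.0, 0.4, -2.8]
opening: 0.704
finger_force: 38.6
time: 32.75
eef_pos: [0.6333, -0.0875, 0.0703]
tcp_rot: [0.981, 0.196, 0.001, 0.0]
contact_force: [0.0, -0.3, -1.2]
opening: 0.699
finger_force: 38.6
```

```bash
python3 -m handwheel '[0,0,-0.05,0,0,0,0,0,-0.04,0,0,0,0,0,0,0,0,0,0,0,0,0,0,0]'
python3 -m handwheel '[0,0,-0.02,0,0,0,0,0,0,0,0,0,0,0,0,0,0,0]'
python3 -m handwheel '[0,0,-0.013,0,0,0,0,0,0,0,0,0,0,0,0,0,0,0]'
```

```text
time: 33.08
eef_pos: [0.6322, -0.0869, 0.0549]
tcp_rot: [0.981, 0.196, -0.001, -0.0]
contact_force: [0.2, 0.5, -1.2]
opening: 0.696
finger_force: 38.6
time: 33.33
eef_pos: [0.6332, -0.0872, 0.0533]
tcp_rot: [0.981, 0.196, 0.001, 0.0]
contact_force: [-0.3, -0.3, 0.7]
opening: 0.7
finger_force: 38.7
time: 33.58
eef_pos: [0.6333, -0.0872, 0.0532]
tcp_rot: [0.981, 0.196, 0.0, 0.0]
contact_force: [-5.9, 1.0, 9.4]
opening: 0.705
finger_force: 39.5
```

```bash
python3 -m handwheel '[0,0,0.013,0,0,0,0,0,0,0,0,0]'
python3 -m handwheel '[0,0,0,0,0,0,0,0,0,0,0,0,0,0,0,0,0,0,0,0,0,0,0,0]' 1
python3 -m handwheel '[0,0,0.06,0,0,0,0,0,0.15,0,0,0,0,0,0.22,0,0,0,0,0,0.22,0,0,0,0,0,0.18,0,0,0]'
python3 -m handwheel '[-0.1,-0.11,0,0,0,0,-0.16,-0.18,0,0,0,0,-0.17,-0.2,0,0,0,0,-0.17,-0.2,0,0,0,0,-0.17,-0.2,0,0,0,0]'
python3 -m handwheel '[-0.17,-0.2,0,0,0,0,-0.17,-0.2,0,0,0,0,-0.17,-0.19,0,0,0,0,-0.17,-0.19,0,0,0,0,-0.11,-0.11,0,0,0,0]'
python3 -m handwheel '[0,0,0,0,0,0,0,0,0,0,0,0,0,0,0,0,0,0]'
python3 - <<'E'
from h import *
for n in("scene","top"):
    im,d,W=look(n)
    P=blob(W,.3985,-.354,.07,.036,.044); print(n,circ(P) if len(P)>9 else 0)
    P=blob(W,.633,-.087,.06,.056,.064); print(n,circ(P) if len(P)>9 else 0)
print(ctrl.get_state()["eef_pos"])
E
```

```text
time: 33.75
eef_pos: [0.6331, -0.0872, 0.0532]
tcp_rot: [0.981, 0.196, 0.001, 0.0]
contact_force: [-1.9, 1.4, 2.8]
opening: 0.698
finger_force: 39.1
time: 34.08
eef_pos: [0.6326, -0.0871, 0.0524]
tcp_rot: [0.981, 0.196, -0.0, -0.0]
contact_force: [0.3, 0.4, -0.1]
opening: 1.0
finger_force: 0.0
time: 34.5
eef_pos: [0.6332, -0.0873, 0.1803]
tcp_rot: [0.981, 0.196, 0.001, 0.001]
contact_force: [0.9, -1.0, 0.0]
opening: 1.001
finger_force: 0.0
time: 34.92
eef_pos: [0.5161, -0.2215, 0.178]
tcp_rot: [0.98, 0.197, 0.0, 0.0]
contact_force: [0.8, -0.8, 0.3]
opening: 0.997
finger_force: 0.0
time: 35.33
eef_pos: [0.3966, -0.3566, 0.1781]
tcp_rot: [0.981, 0.195, -0.0, 0.001]
contact_force: [0.0, -0.3, 0.4]
opening: 1.0
finger_force: 0.0
time: 35.58
eef_pos: [0.399, -0.3538, 0.1775]
tcp_rot: [0.981, 0.196, 0.0, 0.0]
contact_force: [-0.4, 0.8, 0.2]
opening: 0.998
finger_force: 0.0
scene [ 3.997e-01 -3.556e-01  6.200e-02  4.030e-02  4.440e+02]
scene [ 6.325e-01 -8.720e-02  6.470e-02  6.050e-02  3.650e+02]
top [ 3.986e-01 -3.542e-01  6.010e-02  3.920e-02  2.630e+02]
top [ 6.305e-01 -8.830e-02  6.060e-02  5.950e-02  3.450e+02]
[ 0.39947916 -0.35320621  0.1772887 ]
```

```bash
python3 -m handwheel '[0,0,-0.18,0,0,0,0,0,-0.26,0,0,0,0,0,-0.24,0,0,0,0,0,-0.19,0,0,0,0,0,-0.1,0,0,0]'
python3 -m handwheel '[0,0,0,0,0,0,0,0,0,0,0,0]'
python3 -m handwheel '[0,0,0,0,0,0,0,0,0,0,0,0,0,0,0,0,0,0,0,0,0,0,0,0,0,0,0,0,0,0]' 0 35
python3 -m handwheel '[0,0,0,0,0,0,0,0,0,0,0,0,0,0,0,0,0,0]'
python3 -m handwheel '[0,0,0.06,0,0,0,0,0,0.15,0,0,0,0,0,0.2,0,0,0,0,0,0.16,0,0,0,0,0,0.1,0,0,0]'
python3 -m handwheel '[0.09,0.06,0,0,0,0,0.17,0.12,0,0,0,0,0.2,0.13,0,0,0,0,0.22,0.12,0,0,0,0,0.22,0.12,0,0,0,0]'
python3 -m handwheel '[0.22,0.1,0,0,0,0,0.22,0.1,0,0,0,0,0.18,0.06,0,0,0,0,0.11,0.04,0,0,0,0,0,0,0,0,0,0]'
python3 -m handwheel '[0,0,0,0,0,0,0,0,0,0,0,0]'
```

```text
time: 36.1
eef_pos: [0.3979, -0.3507, 0.0276]
tcp_rot: [0.98, 0.197, -0.001, -0.003]
contact_force: [-0.2, -0.1, 0.3]
opening: 1.0
finger_force: 0.0
time: 36.27
eef_pos: [0.3991, -0.3529, 0.0309]
tcp_rot: [0.98, 0.197, -0.0, -0.001]
contact_force: [0.4, -0.3, 0.7]
opening: 0.998
finger_force: 0.0
time: 36.68
eef_pos: [0.4001, -0.3553, 0.034]
tcp_rot: [0.981, 0.196, 0.001, 0.002]
contact_force: [1.1, 1.6, 6.9]
opening: 0.692
finger_force: 38.6
time: 36.93
eef_pos: [0.4001, -0.3554, 0.034]
tcp_rot: [0.981, 0.196, 0.001, 0.002]
contact_force: [1.2, 1.3, 7.1]
opening: 0.7
finger_force: 38.6
time: 37.35
eef_pos: [0.3992, -0.355, 0.1354]
tcp_rot: [0.981, 0.196, 0.001, 0.002]
contact_force: [0.4, -0.2, -1.3]
opening: 0.701
finger_force: 38.4
time: 37.77
eef_pos: [0.5343, -0.2706, 0.1325]
tcp_rot: [0.981, 0.196, -0.0, 0.0]
contact_force: [-0.0, -1.0, -1.4]
opening: 0.696
finger_force: 38.4
time: 38.18
eef_pos: [0.6457, -0.2248, 0.1324]
tcp_rot: [0.98, 0.198, 0.001, 0.0]
contact_force: [-1.1, -0.8, -1.8]
opening: 0.7
finger_force: 38.4
time: 38.35
eef_pos: [0.6421, -0.2267, 0.1317]
tcp_rot: [0.981, 0.196, -0.001, -0.0]
contact_force: [-0.9, -0.9, -1.9]
opening: 0.699
finger_force: 38.4
```

```bash
python3 -m handwheel '[0,0,-0.1,0,0,0,0,0,-0.14,0,0,0,0,0,-0.1,0,0,0,0,0,-0.06,0,0,0,0,0,-0.03,0,0,0]'
python3 -m handwheel '[0,0,0,0,0,0,0,0,0,0,0,0,0,0,-0.05,0,0,0,0,0,0,0,0,0,0,0,0,0,0,0]'
python3 -m handwheel '[0,0,-0.025,0,0,0,0,0,0,0,0,0,0,0,0,0,0,0]'
python3 -m handwheel '[0,0,-0.015,0,0,0,0,0,0,0,0,0,0,0,0,0,0,0]'
```

```text
time: 38.77
eef_pos: [0.6411, -0.2263, 0.0644]
tcp_rot: [0.981, 0.196, -0.002, -0.002]
contact_force: [-0.4, -1.4, -2.1]
opening: 0.7
finger_force: 38.4
time: 39.18
eef_pos: [0.6432, -0.2265, 0.0602]
tcp_rot: [0.981, 0.196, -0.0, -0.0]
contact_force: [0.2, -0.3, -1.4]
opening: 0.698
finger_force: 38.4
time: 39.43
eef_pos: [0.6431, -0.2265, 0.0562]
tcp_rot: [0.981, 0.196, -0.0, -0.0]
contact_force: [0.4, -0.6, -1.6]
opening: 0.696
finger_force: 38.4
time: 39.68
eef_pos: [0.6433, -0.2266, 0.0542]
tcp_rot: [0.981, 0.196, 0.0, 0.0]
contact_force: [0.6, 0.1, -0.8]
opening: 0.696
finger_force: 38.4
```

```bash
python3 -m handwheel '[0,0,-0.01,0,0,0,0,0,0,0,0,0,0,0,0,0,0,0]'
python3 -m handwheel '[0,0,0,0,0,0,0,0,0,0,0,0,0,0,0,0,0,0,0,0,0,0,0,0]' 1
python3 -m handwheel '[0,0,0.06,0,0,0,0,0,0.15,0,0,0,0,0,0.22,0,0,0,0,0,0.22,0,0,0,0,0,0.22,0,0,0]'
python3 -m handwheel '[-0.15,-0.15,0.1,0,0,0,-0.15,-0.22,0,0,0,0,-0.15,-0.22,0,0,0,0,-0.15,-0.22,0,0,0,0,-0.15,-0.22,0,0,0,0]'
python3 -m handwheel '[-0.15,-0.22,0,0,0,0,-0.15,-0.22,0,0,0,0,-0.1,-0.22,0,0,0,0,-0.1,-0.22,0,0,0,0,0,-0.1,0,0,0,0]'
python3 - <<'E'
from h import *
for n in("scene","top"):
    im,d,W=look(n); cv2.imwrite(f"pics/{n}9.png",cv2.resize(im,(800,600)))
    for x,y in((.632,-.087),(.644,-.227)):
        P=blob(W,x,y,.05,.056,.064); print(n,circ(P) if len(P)>9 else 0)
    for nm,x,y,z,r in[("b2",.523,.171,.085,.02675),("b3",.523,.171,.109,.0203),("b4",.523,.171,.133,.0142)]:
        P=blob(W,x,y,r+.005,z-.003,z+.003); print(nm,rimfit(P,r) if len(P)>15 else len(P))
E
```

```text
time: 39.93
eef_pos: [0.6434, -0.2267, 0.0542]
tcp_rot: [0.981, 0.196, -0.0, -0.0]
contact_force: [-2.1, 1.4, 5.5]
opening: 0.697
finger_force: 38.8
time: 40.27
eef_pos: [0.6432, -0.2266, 0.0524]
tcp_rot: [0.981, 0.196, -0.0, -0.0]
contact_force: [-1.3, -0.0, 0.4]
opening: 0.998
finger_force: 0.0
time: 40.68
eef_pos: [0.643, -0.2265, 0.1848]
tcp_rot: [0.981, 0.196, -0.0, -0.0]
contact_force: [0.8, -0.3, -0.8]
opening: 1.0
finger_force: 0.0
time: 41.1
eef_pos: [0.5297, -0.3823, 0.1993]
tcp_rot: [0.981, 0.196, 0.0, 0.001]
contact_force: [1.0, -0.5, -0.1]
opening: 0.998
finger_force: 0.0
time: 41.52
eef_pos: [0.4524, -0.5323, 0.199]
tcp_rot: [0.981, 0.194, -0.001, 0.001]
contact_force: [0.1, 0.3, 0.3]
opening: 1.001
finger_force: 0.0
scene [ 6.325e-01 -8.820e-02  6.260e-02  6.040e-02  3.640e+02]
scene [ 6.420e-01 -2.279e-01  6.470e-02  6.050e-02  4.980e+02]
b2 (array([0.5221, 0.1735]), 0.0034, 60)
b3 (array([0.5218, 0.1726]), 0.0033, 46)
b4 (array([0.5242, 0.1709]), 0.0012, 36)
top [ 6.306e-01 -8.830e-02  6.110e-02  5.940e-02  3.450e+02]
top [ 6.418e-01 -2.269e-01  6.090e-02  5.950e-02  3.490e+02]
b2 (array([0.5226, 0.1719]), 0.0051, 64)
b3 (array([0.5223, 0.1717]), 0.0027, 47)
b4 (array([0.5235, 0.1714]), 0.0007, 29)
```

View pics/scene9.png

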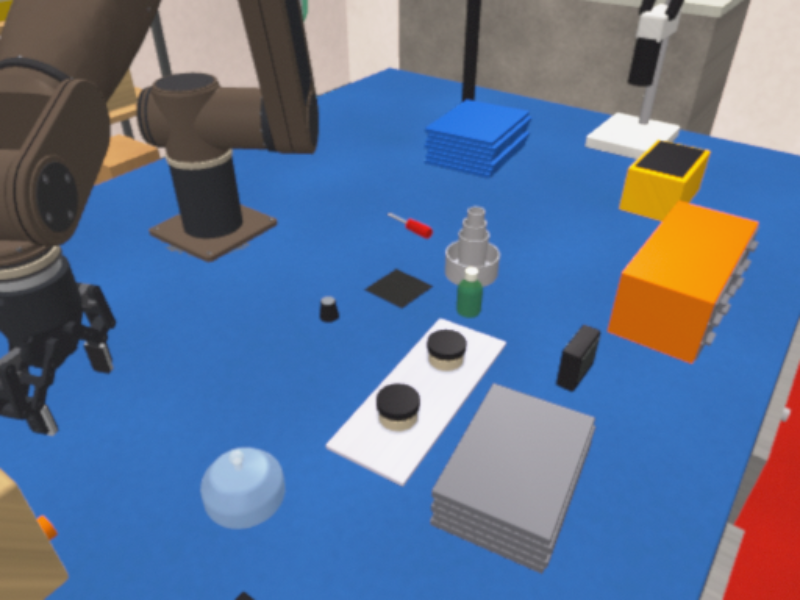

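View pics/top9.png

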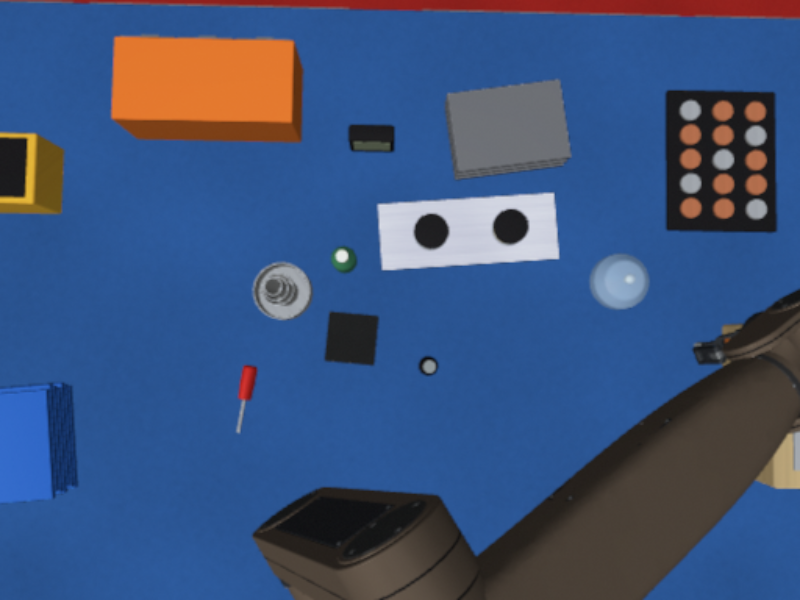

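Both final views show what the task asked for. The beakers are nested in the pot at (282,291) in the top view. Both jars stand on the riser's middle line at (431,231) and (511,226), and the bystanders are unmoved.

```bash
python3 -m handwheel '[0,0,0,0,0,0,0,0,0,0,0,0,0,0,0,0,0,0]' && python3 -c "from plant import ctrl;print(ctrl.sign_off())"
```

```text
time: 41.87
eef_pos: [0.4564, -0.5267, 0.1982]
tcp_rot: [0.98, 0.197, 0.0, -0.0]
contact_force: [-0.1, -0.7, -0.8]
opening: 0.998
finger_force: 0.0
the job is handed in; nothing more can be done
None
```

I handed the job in at about 42 s: beakers 2, 3 and 4 (beaker_1 was absent) are nested upright in the pot, both jars present stand on the riser's middle line, the bystanders look unmoved, and sign-off returned no verdict.

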